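Find the high spot of a centrifuge rotor's rim with a plunger indicator

TASK

Check the bent centrifuge rotor: first slide the indicator up by its post until its plunger presses on the rim and the needle stands in the green band, and leave it there. Then turn the rotor one full turn by its crank knob with the plunger pressing on the rim, and finally stop it with the highest spot of the rim right at the plunger and let go. Be gentle: the needle must never enter the red band, and the things standing around are to be left alone.

Things in the scene. Friction and masses are not known exactly. Their poses are not given: they have to be found in the camera images.
- fixture: Fixed dark steel base plate, 200 (x) by 380 (y) by 16 mm, carrying the spindle and the indicator slide. Origin at table height under its centre; z up, y along the plate from the indicator towards the spindle, x across.
- rotor_axis (a point): Fixed point on the spindle's upright axis, at mid-thickness of the rotor and at the plunger's height, 50 mm above the table. Frame parallel to the base plate's.
- rotor_top (a point): Fixed point on the spindle axis at the rotor's top face, 58 mm above the table. Round aluminium rotor, 16 mm thick, blue middle, eight dark holes, clamped to the spindle. Rim radius 75 mm but for two smooth swellings up to 45 degrees wide: the higher reaches radius 79 mm, the lower 77 mm, about 130 degrees apart. Where they lie relative to the crank differs every time.
- spindle: Spindle with its steel crank arm (carries rotor and crank knob). Origin on the spindle axis at table height, z up, x along the crank arm to the knob, 45 mm away. Turns either way without end; bearing friction of about 0.12 N m (2.7 N at the knob) holds it where it is left. The arm's top is 76 mm above the table.
- crank_grip (a point): Point to grasp on the crank's upright black knob, on the knob's own axis, 104 mm above the table. Knob 22 mm diameter, 80 to 122 mm above the table; it runs round the spindle axis on a circle of radius 45 mm and spins freely on its pin, so a gripper can carry it round without turning itself.
- post_grip (a point): Point to grasp on the 16 mm upright post (blue collar) of the indicator slide, 90 mm above the table, 15 mm under the post's top. The slide moves only along its y axis (same as the plate's), straight towards the spindle axis. It starts within 12 mm of its rear stop, has 45 mm of travel, needs about 6 N to move, stays where left. The relaxed plunger tip is 114 mm ahead of the post.
- dial (a point): Centre of the indicator's dial, facing up, 67 mm above the table, on a round case 68 mm wide fixed to the slide, 52 mm ahead of the post. The black needle turns over it. Green and red bands on the dial's edge.
- plunger_tip (a point): Foremost point of the indicator's 12 mm brass ball tip, on a thin stem, 50 mm above the table, facing the rotor's rim. y towards the spindle axis. The sprung plunger can be pressed back by up to 12 mm, with about 0.7 N at first to 2.9 N fully in.
- plunger: The sprung plunger (ball and stem). Its origin lies at table height, 62 mm behind the foremost point of the ball; it moves back as the plunger is pressed in.
- needle (a joint): Angle (rad) of the needle: 0 when the plunger is free (needle points to the rotor), growing clockwise seen from above by 0.5 rad per mm that the plunger is pressed in. Green band 2.3 to 3.2 (4.6 to 6.4 mm). Red band 5.4 to 6.0 (10.8 to 12 mm, fully in).
- weight: Bystander: small brass knobbed weight, 28 mm wide, 40 mm tall, standing on the base plate behind the indicator. Origin under its centre.
- nut: Bystander: loose steel ring, 34 mm wide, 12 mm tall, lying on the base plate behind the indicator. Origin under its centre.
- beaker: Bystander: glass beaker, 72 mm wide, 90 mm tall. Origin under its centre.
- bottle: Bystander: amber bottle with blue cap, 60 mm wide, 130 mm tall. Origin under its centre.
- wrench: Bystander: steel wrench lying on the table, about 0.2 m long.
- dish: Bystander: flat glass dish, 90 mm wide, 16 mm tall. Origin under its centre.

How it is judged:
On the way, in this order (a step that is already met when the one before it is completed fails the run):
1. The indicator is pressed on the rim with its needle in the green band, the slide's post is let go, and the rotor has not been turned yet (value of joint needle between 2.25 and 3.25 rad and contact force between the fingers and anything else below 0.5 N and distance of crank_grip from where it was at the start of the episode below 0.03 m), for 0.2 s.
2. The crank has been carried to the far side of its circle with the plunger pressed on the rim (value of joint needle above 0.15 rad and distance of crank_grip from where it was at the start of the episode above 0.08 m), for 0.05 s.
3. The crank has come round to where it started with the plunger pressed on the rim (value of joint needle above 0.15 rad and distance of crank_grip from where it was at the start of the episode below 0.025 m), for 0.05 s.
At the end, for the whole second after the job is handed in: The plunger tip is pressed on the rim (over 0.4 N, needle at least at 0.5 and not in the red band) at a place where the rim stands at least 77.8 mm from the spindle axis, which is so only within about 10 degrees of the top of the higher swelling (radius 79 mm); the rotor stands still (horizontal distance between plunger_tip and rotor_axis above 0.0778 m and contact force between plunger and spindle above 0.4 N and value of joint needle between 0.5 and 5.4 rad and angular speed of spindle below 0.05 rad/s); the robot touches nothing.
It fails at once if The needle enters the red band, or the plunger is jammed hard against the rotor (over 8 N) (value of joint needle above 5.4 rad or contact force between plunger and spindle above 8 N).
It fails at once if A bystander (weight, ring, beaker, bottle, wrench, dish) is moved by more than 30 mm (distance of any of weight, nut, beaker, bottle, wrench, dish from where it was at the start of the episode above 0.03 m).
It also fails if it takes over 72 s, if anything falls off the work surface, if the arm or the gripper's body presses on something with over 40 N, if the wrist force passes 120 N, or if a joint passes its speed limit or range.

ROBOT

A 6-joint arm with a two-finger parallel gripper is mounted at the origin on the work surface. World frame = base frame: x ahead of the robot, y to its left, z up, the work surface at z = 0. Lengths are in m, angles in rad, forces in N, time in s.
With the tool pointing down it reaches from about 0.35 to 0.975 m from the base axis. Payload 4.9 kg.
Tool frame: the origin (TCP) lies on the centre line of the jaws, within the pads' length; the fingertips stand 8 mm ahead of it and the grasp point (between the pads) lies 11 mm behind it; z points along the fingers, y is the direction in which the jaws open and shut (so a half turn about z gives the same grasp; the last joint's range is limited). The gripper opens to 85 mm and grips with 20 to 120 N. Pads are 22 mm wide; open, the fingers measure 114 mm over their backs; the gripper's body (76 mm by 85 mm) begins 54 mm behind the grasp point. The pads swing forward as they close: fully open they stand 13 mm farther back than shut.
Start: joints at [-0.119, 0.053, 1.613, -0, 1.476, -0.119], TCP at [0.625, 0, 0.239] pointing down, gripper open.
Joint ranges: [-3.01, 3.01], [-1.01, 2.22], [0.06, 2.58], [-1.02, 4.17], [0.09, 2.62], [-3.14, 3.14]. Speed limits (rad/s): [2.57, 2.57, 3.14, 3.14, 3.14, 3.14].

INTERFACE

Orientations are given as a rotation vector (axis times angle).
In Python, from station import get_obs, get_image, calibration, finish_job gives the robot as it stands. The module is installed in compiled form; this text tells all that it offers.
- The arm moves only by the shell command python3 -m jog 'ROWS' [FORCE]. ROWS is JSON, a list of rows, each a list of 7 numbers: the shift along the tool's x, y, z in cm, then the turn, a rotation vector about the tool's x, y, z in rad, then the closure in counts, from 0 (fully open) to 255 (shut). In form: [[dx, dy, dz, ax, ay, az, jaw], ...]. A call has 1 to 8 rows; each row is the pose to reach, as a shift and turn from the pose measured when the call began, along the tool's axes at that moment; what a row does not reach only later rows make up. A row lasts 1/12 s, in which the tool goes at most 41.7 mm and 7.16 degrees, less where a joint would pass 70% of its speed; a pose out of reach is approached as far as the arm can. A call with a gripper value outside its range is refused whole. The fingers move at their own pace and stop on an object; FORCE is the grip in N (left out, the last holds). Time passes only in rows, so rows that repeat a pose let the fingers close. It gives the time, the measured TCP pose, the force and the opening at its end, in the units of the state.
- get_obs(): the state, without advancing time (a new reading comes with each control period).
- get_image(name): name is "scene" or "side" or "wrist"; returns the picture (480x640x3 uint8, red, green, blue); there is no depth.
- calibration(name): a dict with "vfov" (degrees; the focal length in pixels is half the picture's height over the tangent of half this angle, whatever the lens; pixels are square), "cx", "cy" (the principal point, pixels), "R" (3x3) and "t" (3): a world point X has camera coordinates R X + t. Camera axes: x right, y down, z forward; pixel columns grow to the right and rows downward; lengths in m; the calibration is good to about 2 mm. A picture is of the moment at which its call begins: read the wrist's pose just before it. calibration takes no time and is no camera call; for the wrist camera it gives the pose at the moment of the call.
- finish_job(): hands the job in, once; it reports no verdict.
The state is a dict: "t": time; "q": joint angles; "dq": joint speeds; "effort": joint torques, N m; "tool_pos": TCP position; "tool_rot": TCP orientation; "contact_force": force on the tool from outside, world axes, zero at the start; "wrist_torque": the same for the moment, N m; "opening": finger opening in m.
Only numpy, scipy, OpenCV 4.12 (cv2) and the standard library are available. Lean on these libraries where they do the work, as an engineer would, in place of code of your own. Each camera call takes 0.05 s, during which the arm holds its last target. There are 200 camera calls.

## Working session

There is one attempt and no reset: what is moved stays moved. The work goes in short steps, Python scripts to look and compute and a shell command to move; the robot and the scene stay as the last step left them, time stands still between calls to the robot, and variables do not carry over. Pictures are saved under pics/ and viewed, about 8 in all and at most 12, crops included, and the job is handed in when it is done.

```bash
mkdir -p pics; cat > h.py <<'E'
import numpy as np, cv2
from station import *
def shot(n,f=None):
    im=get_image(n)
    if f: cv2.imwrite('pics/'+f,im[:,:,::-1])
    return im
def ray(n,u,v,z,c=None):
    c=c or calibration(n); f=240/np.tan(np.radians(c['vfov'])/2)
    R=np.array(c['R']);t=np.array(c['t'])
    d=R.T@np.array([(u-c['cx'])/f,(v-c['cy'])/f,1]); o=-R.T@t
    return o+d*(z-o[2])/d[2]
def proj(n,X,c=None):
    c=c or calibration(n); f=240/np.tan(np.radians(c['vfov'])/2)
    p=np.array(c['R'])@np.array(X)+np.array(c['t']); return p[:2]/p[2]*f+[c['cx'],c['cy']]
E
python3 - <<'E'
from h import *
a=shot('scene','a.png');b=shot('side','b.png');c=shot('wrist','c.png')
for n in('scene','side','wrist'):
    k=calibration(n);print(n,k['vfov'],-np.array(k['R']).T@np.array(k['t']),np.round(k['R'],2).tolist())
print(get_obs())
E
```

```text
scene 46.035971935951956 [ 1.27244131 -0.36336583  1.20129803] [[0.43, 0.9, 0.01], [0.73, -0.35, -0.59], [-0.53, 0.26, -0.81]]
side 50.38962349165957 [ 0.10576131 -0.52629921  0.94313232] [[0.73, -0.68, -0.01], [-0.53, -0.56, -0.63], [0.42, 0.47, -0.77]]
wrist 71.07525971841089 [0.62405791 0.08476213 0.37412783] [[1.0, -0.0, -0.0], [-0.0, -0.95, 0.33], [-0.0, -0.33, -0.95]]
{'t': 0.15, 'q': array([-1.18989243e-01,  5.31870479e-02,  1.61398667e+00, -1.19102496e-05,
        1.47598652e+00, -1.18993459e-01]), 'dq': array([-0.00097259, -0.00091029, -0.00365978,  0.00093818, -0.00013659,
        0.0004654 ]), 'effort': array([ 5.10442842e-04, -3.94241810e+01, -3.70721948e+01, -1.15854355e-04,
        4.61802789e-03,  5.00508997e-05]), 'tool_pos': array([6.24526384e-01, 6.05195271e-05, 2.38351862e-01]), 'tool_rot': array([-2.22056915e+00, -2.22058103e+00,  1.53618563e-03]), 'contact_force': array([-0.50436343, -0.86369522,  0.80266823]), 'wrist_torque': array([0.04978574, 0.00268523, 0.01176039]), 'opening': 0.08575252924649791}
```

View pics/a.png

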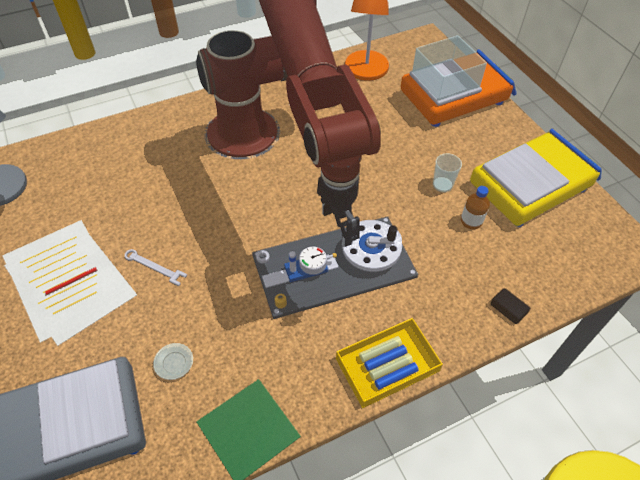

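View pics/c.png

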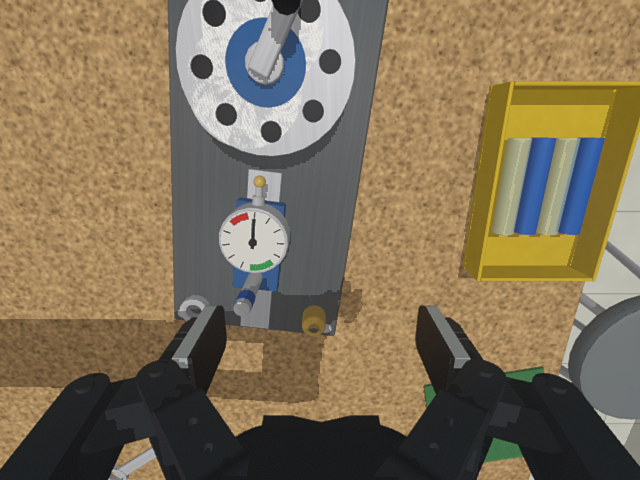

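View pics/b.png

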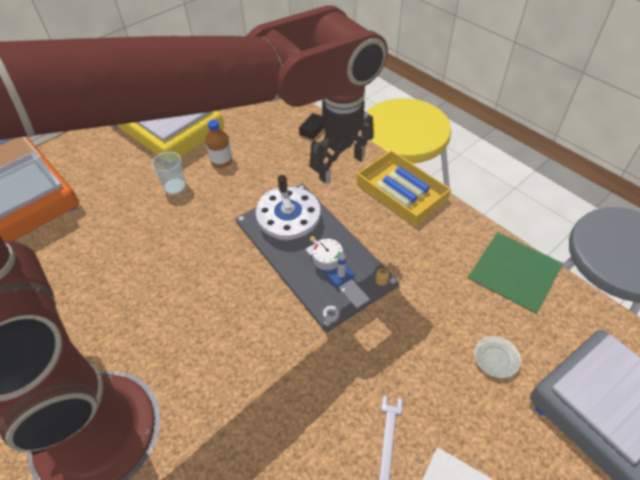

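```bash
python3 - <<'E'
from h import *
im=cv2.imread('pics/c.png'); hsv=cv2.cvtColor(im,cv2.COLOR_BGR2HSV)
m=cv2.inRange(hsv,(100,120,60),(125,255,255)); m[:,400:]=0
n,l,s,c=cv2.connectedComponentsWithStats(m)
for i in range(1,n):
    if s[i,4]>60: print('blue',s[i],c[i])
pts=np.argwhere(m[:120]>0)[:,::-1].astype(np.int32)
h=cv2.convexHull(pts); e=cv2.fitEllipse(h); print('mid',e, ray('wrist',*e[0],.058))
# white rotor/dial
w=cv2.inRange(hsv,(0,0,150),(180,60,255));w[:,400:]=0
for cn in cv2.findContours(w,cv2.RETR_EXTERNAL,cv2.CHAIN_APPROX_NONE)[0]:
    if cv2.contourArea(cn)>1500:
        e=cv2.fitEllipse(cv2.convexHull(cn)); print('white',e,ray('wrist',*e[0],.058),ray('wrist',*e[0],.067))
for p in [(253,242,.067),(259,181,.05),(244,303,.105),(286,3,.122),(194,307,.028),(312,315,.05)]: print(p,ray('wrist',*p))
cv2.imwrite('pics/d.png',cv2.resize(im[160:345,160:360],None,fx=3.2,fy=3.2,interpolation=2))
E
```

```text
blue [ 226   18   80   89 3483] [264.09991387  66.54866494]
blue [236 198  16  10  76] [242.10526316 201.42105263]
blue [266 202  19  13 108] [277.59259259 206.01851852]
blue [260 265  20  26 338] [270.28994083 279.41715976]
blue [233 268  16  19 209] [238.8277512  277.53588517]
blue [236 290  19  16 146] [246.78767123 295.48630137]
mid ((265.2696228027344, 61.95656204223633), (78.71807098388672, 89.15538024902344), 167.03395080566406) [0.577062  0.1328999 0.058    ]
white ((252.77357482910156, 239.9166259765625), (63.764732360839844, 69.50032806396484), 115.51982116699219) [ 0.55596605 -0.02597843  0.058     ] [ 0.5579046  -0.02282571  0.067     ]
white ((264.9825134277344, 55.68449401855469), (178.47750854492188, 200.5012664794922), 169.03509521484375) [0.57707704 0.13760603 0.058     ] [0.57841456 0.13610159 0.067     ]
(253, 242, 0.067) [ 0.55798199 -0.02496893  0.067     ]
(259, 181, 0.05) [0.56424682 0.03138933 0.05      ]
(244, 303, 0.105) [ 0.55408532 -0.07020625  0.105     ]
(286, 3, 0.122) [0.60166148 0.15688259 0.122     ]
(194, 307, 0.028) [ 0.47498494 -0.11987604  0.028     ]
(312, 315, 0.05) [ 0.61401764 -0.11692528  0.05      ]
```

View pics/d.png

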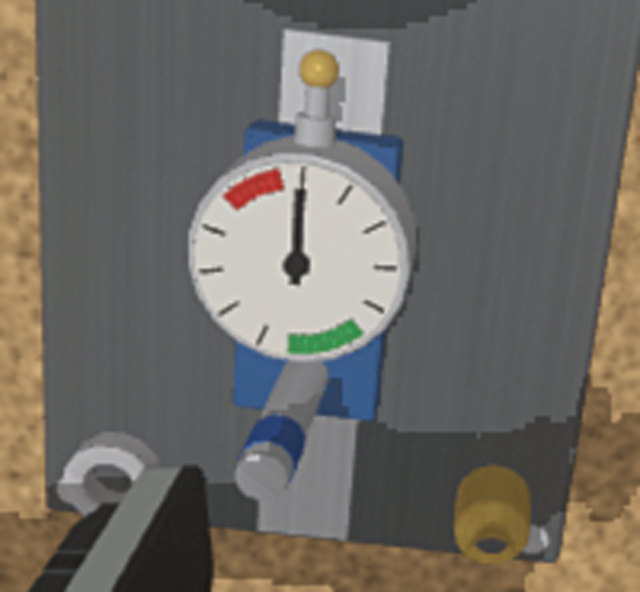

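The scene view shows the plate at about (335,265). In the wrist view the rotor is at (265,62), the dial hub at (252.5,242.5), and the post top at (243,309). The side view agrees. The plate's y axis is about 6.8° off world y, towards +x, and the positions match the given 52 mm and 62 mm offsets. I'll move above the post now.

```bash
python3 -m jog '[[-2,-2,2,0,0,0.03,0],[-4,-4,4,0,0,0.06,0],[-6,-6,6,0,0,0.1,0],[-7.6,-7.2,7.5,0,0,0.12,0],[-7.6,-7.2,7.5,0,0,0.12,0],[-7.6,-7.2,7.5,0,0,0.12,0],[-7.6,-7.2,7.5,0,0,0.12,0]]' 40
python3 - <<'E'
from h import *
shot('wrist','e.png'); s=shot('scene'); cv2.imwrite('pics/f.png',cv2.resize(s[190:330,230:440,::-1],None,fx=3.5,fy=3.5,interpolation=2))
E
```

```text
t: 0.73
tool_pos: [0.5532, -0.0757, 0.1643]
tool_rot: [-2.35, -2.084, -0.0]
contact_force: [0.6, 0.5, 1.1]
opening: 0.0858
```

View pics/e.png

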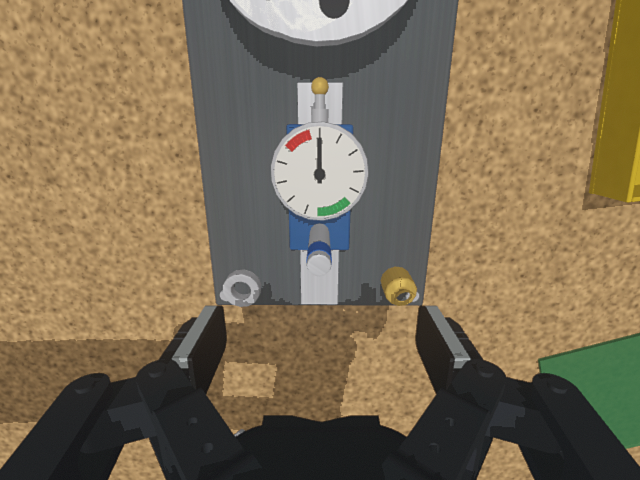

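View pics/f.png

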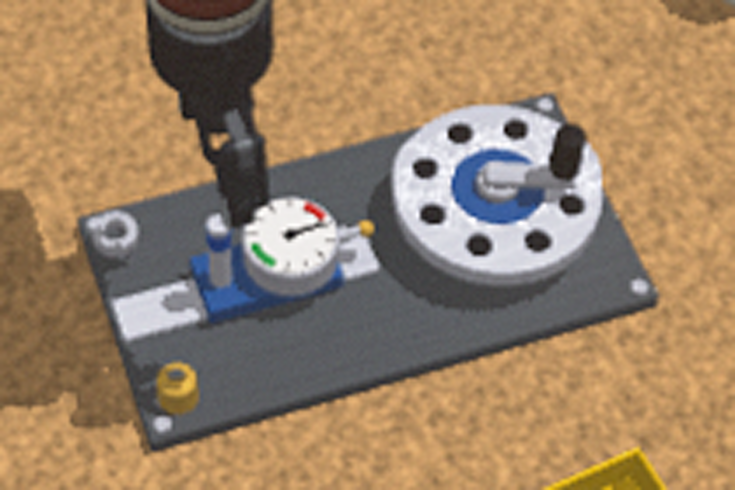

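The wrist view has the slide along column 320, so the yaw is right. The post top is at (319,265), the hub at (319,174) and the ball at (320,87). The scene crop shows the knob top at about (570,132), which is (393,228) in the full picture.

```bash
python3 - <<'E'
from h import *
for p in [(319,265,.105),(319,174,.067),(320,88,.05)]: print(p,ray('wrist',*p))
print('knob',ray('scene',230+571/3.5,190+133/3.5,.122),'hub',ray('scene',230+496/3.5,190+183/3.5,.076))
o=get_obs();print(o['tool_pos'])
p=ray('wrist',319,265,.105); from scipy.spatial.transform import Rotation as R
print(R.from_rotvec(o['tool_rot']).inv().apply(p-o['tool_pos']))
E
```

```text
(319, 265, 0.105) [ 0.55211689 -0.07613954  0.105     ]
(319, 174, 0.067) [ 0.55824158 -0.02475358  0.067     ]
(320, 88, 0.05) [0.56561077 0.03065876 0.05      ]
knob [0.59972924 0.17051371 0.122     ] hub [0.58714751 0.12272065 0.076     ]
[ 0.55384627 -0.07551527  0.16501339]
[-0.00081582 -0.00170823  0.0600117 ]
```

```bash
python3 -m jog '[[-0.1,-0.17,3,0,0,0,0],[-0.1,-0.17,5.5,0,0,0,0],[-0.1,-0.17,8,0,0,0,0],[-0.1,-0.17,8.6,0,0,0,60],[-0.1,-0.17,8.6,0,0,0,120],[-0.1,-0.17,8.6,0,0,0,200],[-0.1,-0.17,8.6,0,0,0,255],[-0.1,-0.17,8.6,0,0,0,255]]' 40
python3 -m jog '[[0,0,0,0,0,0,255],[0,0,0,0,0,0,255],[0,0,0,0,0,0,255],[0,0,0,0,0,0,255],[0,0,0,0,0,0,255]]'
```

```text
t: 1.5
tool_pos: [0.5538, -0.0766, 0.0814]
tool_rot: [2.346, 2.083, 0.004]
contact_force: [0.5, 0.1, 0.5]
opening: 0.0254
t: 1.92
tool_pos: [0.552, -0.0764, 0.0818]
tool_rot: [2.349, 2.086, -0.001]
contact_force: [-7.4, 0.6, 3.8]
opening: 0.0152
```

```bash
cat >> h.py <<'E'
U=np.array([.119,.9929]); W=np.array([U[1],-U[0]])  # plate y, plate x
POST0=np.array([.5521,-.0764])
def needle(n,dial,im=None,f=None):
    im=shot(n) if im is None else im; c=calibration(n)
    # rectify the dial plane to a top view, 5 px/mm, plate y up, plate x right
    q=np.array([[-32,-32],[32,-32],[32,32],[-32,32]])/1000
    src=np.float32([proj(n,[*(dial+a*W+b*U),.067],c) for a,b in q])
    dst=np.float32([[(a*1000+32)*5,(32-b*1000)*5] for a,b in q])
    r=cv2.warpPerspective(im,cv2.getPerspectiveTransform(src,dst),(320,320),flags=cv2.INTER_LINEAR)
    if f: cv2.imwrite('pics/'+f,r[:,:,::-1])
    d=(r.max(2)<100).astype(np.uint8)
    yy,xx=np.mgrid[:320,:320]; d[np.hypot(xx-160,yy-160)>110]=0
    D=cv2.GaussianBlur(cv2.distanceTransform(d,cv2.DIST_L2,5),(0,0),3); hy,hx=np.unravel_index(D.argmax(),D.shape)
    ex=xx-hx;ey=yy-hy;rr=np.hypot(ex,ey); k=(d>0)&(rr>35)&(rr<85)
    if k.sum()<15: return None
    return round(float(np.arctan2((ex[k]/rr[k]).mean(),(-ey[k]/rr[k]).mean())%(2*np.pi)),2),(int(hx),int(hy)),int(k.sum())
E
python3 -c "
from h import *
print(needle('wrist',POST0+.052*U,f='n0.png'),needle('scene',POST0+.052*U))"
python3 -m jog '[[0.3,0,0,0,0,0,255],[0.6,0,0,0,0,0,255],[0.9,0,0,0,0,0,255],[1.2,0,0,0,0,0,255],[1.5,0,0,0,0,0,255],[1.8,0,0,0,0,0,255],[2.0,0,0,0,0,0,255],[2.0,0,0,0,0,0,255]]'
python3 - <<'E'
from h import *
o=get_obs(); p=o['tool_pos'][:2]; print(o['tool_pos'])
print(needle('wrist',p+.052*U,f='n1.png'),needle('scene',p+.052*U,f='n2.png'),needle('side',p+.052*U))
a=[cv2.imread('pics/n%d.png'%i) for i in range(3)]; cv2.imwrite('pics/n.png',np.hstack(a)[:, :960][::1])
cv2.imwrite('pics/n.png',cv2.resize(np.hstack(a),(780,260)))
E
```

```text
(6.27, (157, 162), 649) (6.23, (157, 164), 96)
t: 2.68
tool_pos: [0.5542, -0.0578, 0.0819]
tool_rot: [2.347, 2.084, -0.004]
contact_force: [-0.0, -5.9, -4.3]
opening: 0.0146
[ 0.55422808 -0.05780075  0.08188778]
(6.27, (158, 162), 663) (6.24, (157, 162), 123) (0.66, (139, 206), 13433)
```

View pics/n.png

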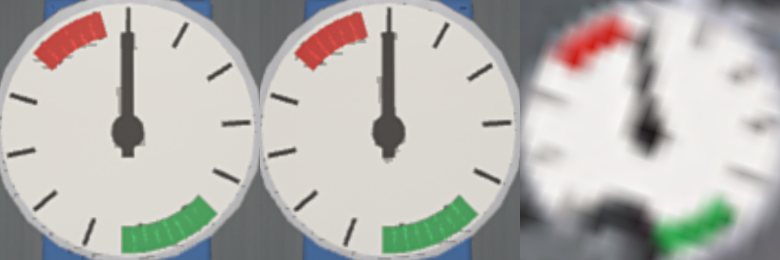

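The rectified dials from both cameras read about 0, so there is no contact yet after 18.7 mm. I'll keep pushing in small steps.

```bash
cat > r.py <<'E'
from h import *
o=get_obs(); p=o['tool_pos'][:2]; print(p,needle('wrist',p+.052*U),needle('scene',p+.052*U))
E
python3 -m jog '[[0.2,0,0,0,0,0,255],[0.4,0,0,0,0,0,255],[0.5,0,0,0,0,0,255],[0.5,0,0,0,0,0,255]]'; python3 r.py
python3 -m jog '[[0.1,0,0,0,0,0,255],[0.2,0,0,0,0,0,255],[0.3,0,0,0,0,0,255],[0.3,0,0,0,0,0,255]]'; python3 r.py
```

```text
t: 3.17
tool_pos: [0.5547, -0.0544, 0.0819]
tool_rot: [2.345, 2.083, -0.007]
contact_force: [0.3, -7.1, -4.9]
opening: 0.0149
[ 0.55465196 -0.05437493] (1.15, (158, 162), 747) (1.08, (158, 166), 182)
t: 3.6
tool_pos: [0.5549, -0.0527, 0.0819]
tool_rot: [2.344, 2.081, -0.01]
contact_force: [0.3, -6.5, -4.8]
opening: 0.0149
[ 0.55486396 -0.05273982] (1.96, (158, 162), 749) None
```

```bash
python3 -m jog '[[0.1,0,0,0,0,0,255],[0.2,0,0,0,0,0,255],[0.28,0,0,0,0,0,255],[0.28,0,0,0,0,0,255]]'; python3 r.py
```

```text
t: 4.03
tool_pos: [0.555, -0.0514, 0.0819]
tool_rot: [2.342, 2.08, -0.013]
contact_force: [0.5, -7.4, -5.0]
opening: 0.015
[ 0.55500805 -0.05135532] (2.65, (158, 162), 705) (2.63, (157, 163), 23)
```

```bash
python3 -m jog '[[0,0,0,0,0,0,255],[0,0,0,0,0,0,255],[0,0,0,0,0,0,0],[0,0,0,0,0,0,0],[0,0,0,0,0,0,0],[0,0,0,0,0,0,0],[0,0,0,0,0,0,0],[0,0,0,0,0,0,0]]'; python3 r.py
python3 -m jog '[[0,0,0,0,0,0,0],[0,0,0,0,0,0,0],[0,0,-1,0,0,0,0],[0,0,-3,0,0,0,0],[0,0,-6,0,0,0,0],[0,0,-9,0,0,0,0],[0,0,-9.5,0,0,0,0],[0,0,-9.5,0,0,0,0]]'
python3 - <<'E'
from h import *
d=np.array([.555,-.0514])+.052*U
im=shot('wrist','g.png');print(get_obs()['tool_pos'],needle('wrist',d,im),needle('scene',d))
E
```

```text
t: 4.8
tool_pos: [0.5552, -0.0513, 0.0822]
tool_rot: [2.342, 2.08, -0.012]
contact_force: [-0.2, -0.6, -0.5]
opening: 0.0845
[ 0.55523763 -0.051275  ] (2.63, (156, 163), 714) (0.93, (130, 250), 1940)
t: 5.57
tool_pos: [0.5572, -0.0506, 0.1814]
tool_rot: [2.338, 2.076, -0.006]
contact_force: [-0.0, 0.0, 0.4]
opening: 0.0854
[ 0.55588512 -0.05029348  0.17875479] (2.63, (148, 157), 643) (2.62, (158, 165), 40)
```

View pics/g.png

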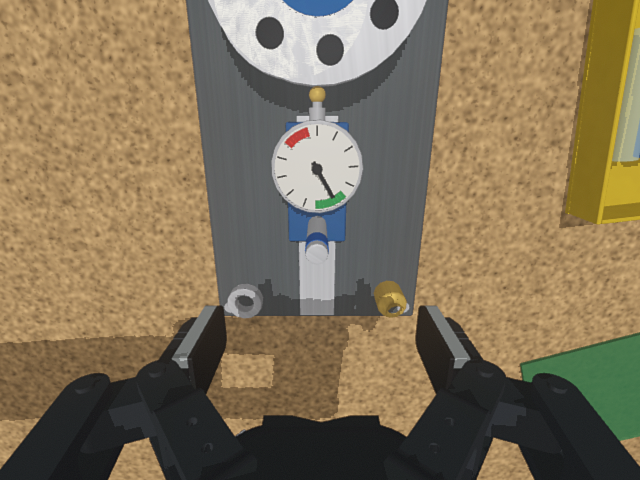

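```bash
python3 -m jog '[[1,0,-2,0,0,0,0],[4,0,-4,0,0,0,0],[8,0,-6,0,0,0,0],[11,0,-6,0,0,0,0],[13,0,-6,0,0,0,0],[13,0,-6,0,0,0,0],[13,0,-6,0,0,0,0]]'
python3 - <<'E'
from h import *
im=shot('wrist','i.png');print(get_obs()['tool_pos'])
hsv=cv2.cvtColor(im,cv2.COLOR_RGB2HSV)
m=cv2.inRange(hsv,(100,120,60),(125,255,255))
n,l,s,c=cv2.connectedComponentsWithStats(m)
for i in range(1,n):
    if s[i,4]>300: print('blue',s[i],c[i])
E
```

```text
t: 6.25
tool_pos: [0.5692, 0.0805, 0.2329]
tool_rot: [2.342, 2.084, -0.018]
contact_force: [-0.6, -0.7, -0.5]
opening: 0.0856
[0.56926634 0.07959444 0.23306144]
blue [ 288  120   74   76 2612] [321.0118683  161.82886677]
blue [ 612  177   28   93 1684] [628.67933492 227.56710214]
blue [ 568  182   36   92 2022] [585.16122651 226.35311573]
```

View pics/i.png

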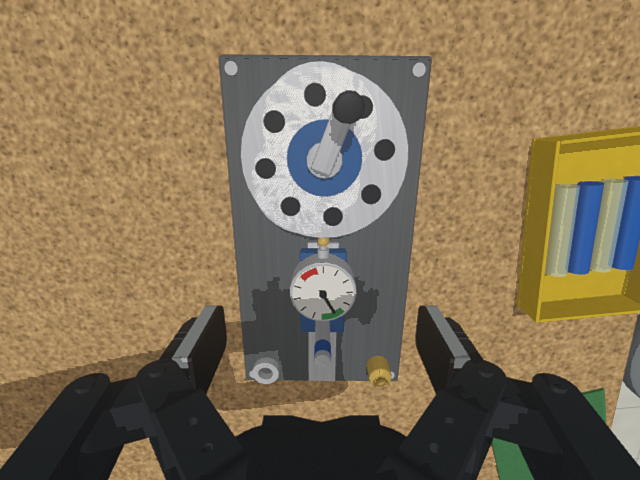

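The whole rotor is in view: knob top at (348,107), hub at (322,160), needle in the green. The swellings should show in the rim contour.

```bash
python3 - <<'E'
from h import *
from scipy.spatial.transform import Rotation as R
im=cv2.imread('pics/i.png'); hsv=cv2.cvtColor(im,cv2.COLOR_BGR2HSV)
w=cv2.inRange(hsv,(0,0,140),(180,60,255)); w[:50]=0;w[242:]=0
cn=max(cv2.findContours(w,cv2.RETR_EXTERNAL,cv2.CHAIN_APPROX_NONE)[0],key=cv2.contourArea)
P=np.array([ray('wrist',*p,.058)[:2] for p in cv2.convexHull(cn)[:,0]+0.0])
P=np.array([ray('wrist',*p,.058)[:2] for p in cn[:,0]+0.0])
b=cv2.inRange(hsv,(100,120,60),(125,255,255));b[:,400:]=0;b[210:]=0
e=cv2.fitEllipse(cv2.convexHull(np.argwhere(b>0)[:,::-1].astype(np.int32)))
print('blue ell',e,ray('wrist',*e[0],.058))
from scipy.optimize import least_squares
f=lambda x:np.hypot(*(P-x[:2]).T)-x[2]
s=least_squares(f,[.577,.134,.075],loss='soft_l1',f_scale=.0004).x;print('rim fit',s)
C=s[:2]; q=P-C; a=np.degrees(np.arctan2(q@U,q@W))%360; r=np.hypot(*q.T)*1000
print([(int(k),round(float(np.median(r[(a>=k)&(a<k+10)])),1)) for k in range(0,360,10) if ((a>=k)&(a<k+10)).any()])
k=ray('wrist',348,107,.122);print('knob',k, np.hypot(*(k[:2]-C)),'plate ang',np.degrees(np.arctan2((k[:2]-C)@U,(k[:2]-C)@W)))
h=ray('wrist',323,159,.08);print('hub',h)
o=get_obs();print('tool delta',R.from_rotvec(o['tool_rot']).inv().apply(k-o['tool_pos']),'axis',R.from_rotvec(o['tool_rot']).inv().apply([*C,.1]-o['tool_pos']),R.from_rotvec(o['tool_rot']).as_matrix().round(3).tolist())
E
```

```text
blue ell ((324.14263916015625, 157.59962463378906), (73.69017028808594, 75.3000717163086), 178.16567993164062) [0.57753763 0.13126982 0.058     ]
rim fit [0.57721929 0.13050495 0.07503418]
[(0, 74.8), (10, 74.8), (20, 74.8), (30, 74.9), (40, 74.9), (50, 74.9), (60, 74.7), (70, 75.1), (80, 77.4), (90, 78.6), (100, 78.4), (110, 77.1), (120, 74.7), (130, 74.6), (140, 74.6), (150, 74.6), (160, 74.5), (170, 74.7), (180, 74.8), (190, 74.7), (200, 75.0), (210, 75.5), (220, 76.8), (230, 76.6), (240, 75.7), (250, 74.7), (260, 75.2), (270, 75.0), (280, 74.9), (290, 75.1), (300, 75.2), (310, 75.4), (320, 75.2), (330, 75.0), (340, 74.9), (350, 74.9)]
knob [0.59785443 0.16990659 0.122     ] 0.04447806524723043 plate ang 69.1927333736048
hub [0.5765631  0.13266981 0.08      ]
tool delta [0.09449952 0.01803789 0.10978471] axis [0.05323666 0.00223715 0.13236815] [[0.118, 0.993, -0.004], [0.993, -0.118, -0.013], [-0.013, -0.002, -1.0]]
```

The higher swelling peaks at about 99° in the plate frame, the lower at about 227° (130° apart, as stated), and the knob is at about 69°. The plunger sits at 270°, so the knob must end at about 239°. Next I grasp the knob.

```bash
python3 -m jog '[[3,0.6,2,0,0,0,0],[6,1.2,4,0,0.013,0,0],[9.4,1.8,6,0,0.013,0,0],[9.5,1.8,9,0,0.013,0,0],[9.5,1.8,12,0,0.013,0,0],[9.5,1.8,13.9,0,0.013,0,0],[9.5,1.8,13.9,0,0.013,0,0],[9.5,1.8,13.9,0,0.013,0,0]]'
python3 -m jog '[[0,0,0,0,0,0,120],[0,0,0,0,0,0,255],[0,0,0,0,0,0,255],[0,0,0,0,0,0,255],[0,0,0,0,0,0,255],[0,0,0,0,0,0,255],[0,0,0,0,0,0,255]]' 40
python3 - <<'E'
from h import *
from scipy.spatial.transform import Rotation as R
o=get_obs();d=np.array([.555,-.0514])+.052*U
print(o['tool_pos'],R.from_rotvec(o['tool_rot']).as_matrix().round(3).tolist());print(needle('scene',d))
for C in ([.5772,.1305],[.5775,.1313]):
    q=o['tool_pos'][:2]-C; print(np.hypot(*q),np.degrees(np.arctan2(q@U,q@W)))
E
```

```text
t: 6.97
tool_pos: [0.5964, 0.1686, 0.0906]
tool_rot: [-2.347, -2.082, 0.009]
contact_force: [0.1, 0.2, 0.7]
opening: 0.0854
t: 7.55
tool_pos: [0.5975, 0.1688, 0.0921]
tool_rot: [-2.348, -2.083, 0.005]
contact_force: [0.9, 0.1, 3.0]
opening: 0.0209
[0.59751485 0.16882294 0.09206771] [[0.119, 0.993, -0.004], [0.993, -0.119, -0.0], [-0.001, -0.004, -1.0]]
(2.64, (156, 161), 753)
0.04337442956035083 68.90646071239156
0.04252723267933605 68.758763507711
```

```bash
cat > s.py <<'E'
from h import *
import json,os,sys
from scipy.spatial.transform import Rotation as R
from scipy.optimize import least_squares
step=float(sys.argv[1]) if len(sys.argv)>1 else 6; n=int(sys.argv[2]) if len(sys.argv)>2 else 8
o=get_obs();p=o['tool_pos'][:2];F='pts.json'
L=json.load(open(F)) if os.path.exists(F) else [[.5975,.1688]]
L.append(p.tolist());json.dump(L,open(F,'w'))
P=np.array(L);C=np.array([.5773,.1309])
# axis fit with radius fixed at 45 mm, weak prior at the image estimate
C=least_squares(lambda c:np.r_[np.hypot(*(P-c).T)-.045,.2*(c-C)],C).x
q=p-C;ph=np.degrees(np.arctan2(q@U,q@W))
print('t',o['t'],'axis',C.round(4),'r',np.hypot(*q).round(4),'phi',ph%360,'F',o['contact_force'].round(1),'start dist',np.hypot(*(p-P[0])).round(3))
print('needle',needle('scene',np.array([.555,-.0514])+.052*U))
M=R.from_rotvec(o['tool_rot']).as_matrix()
for i in range(1,n+1):
    a=np.radians(ph+step*i); T=C+.045*(np.cos(a)*W+np.sin(a)*U)
    v=M.T@np.array([*(T-p),.093-o['tool_pos'][2]])*100; print(round(ph+step*i)%360,v.round(2).tolist())
E
python3 -m jog '[[0.15,-0.45,0,0,0,0,255],[0.25,-0.91,0,0,0,0,255],[0.29,-1.37,0,0,0,0,255],[0.29,-1.85,0,0,0,0,255],[0.25,-2.31,0,0,0,0,255],[0.15,-2.78,0,0,0,0,255],[0,-3.22,0,0,0,0,255],[0,-3.22,0,0,0,0,255]]'; python3 s.py
```

```text
t: 8.27
tool_pos: [0.5653, 0.172, 0.0921]
tool_rot: [-2.349, -2.084, 0.006]
contact_force: [-0.0, -2.7, 1.2]
opening: 0.0206
t 8.2667 axis [0.5772 0.1287] r 0.0449 phi 112.30988083466711 F [-0.  -2.7  1.2] start dist 0.032
needle (3.6, (155, 160), 633)
118 [-0.2, -0.43, -0.09]
124 [-0.44, -0.83, -0.08]
130 [-0.73, -1.21, -0.08]
136 [-1.05, -1.55, -0.08]
142 [-1.41, -1.86, -0.08]
148 [-1.79, -2.12, -0.08]
154 [-2.21, -2.35, -0.07]
160 [-2.64, -2.53, -0.07]
```

```bash
python3 -m jog '[[-0.2,-0.43,0,0,0,0,255],[-0.44,-0.83,0,0,0,0,255],[-0.73,-1.21,0,0,0,0,255],[-1.05,-1.55,0,0,0,0,255],[-1.41,-1.86,0,0,0,0,255],[-1.79,-2.12,0,0,0,0,255],[-2.21,-2.35,0,0,0,0,255],[-2.64,-2.53,0,0,0,0,255]]'; python3 s.py 6.5
```

```text
t: 8.98
tool_pos: [0.5376, 0.1497, 0.0922]
tool_rot: [-2.349, -2.084, 0.002]
contact_force: [5.6, 2.3, -3.2]
opening: 0.0207
t 8.9833 axis [0.5773 0.1286] r 0.045 phi 158.99264856684118 F [ 5.6  2.3 -3.2] start dist 0.063
needle (2.66, (155, 164), 316)
165 [-0.48, -0.16, -0.08]
172 [-0.99, -0.26, -0.08]
178 [-1.49, -0.3, -0.08]
185 [-2.0, -0.28, -0.08]
191 [-2.51, -0.21, -0.08]
198 [-3.0, -0.08, -0.08]
204 [-3.48, 0.1, -0.08]
211 [-3.93, 0.34, -0.09]
```

```bash
python3 -m jog '[[-0.48,-0.16,0,0,0,0,255],[-0.99,-0.26,0,0,0,0,255],[-1.49,-0.3,0,0,0,0,255],[-2.0,-0.28,0,0,0,0,255],[-2.51,-0.21,0,0,0,0,255],[-3.0,-0.08,0,0,0,0,255],[-3.48,0.1,0,0,0,0,255],[-3.93,0.34,0,0,0,0,255]]'; python3 s.py 4
```

```text
t: 9.7
tool_pos: [0.5358, 0.111, 0.0921]
tool_rot: [-2.347, -2.082, -0.0]
contact_force: [1.8, 6.6, -0.3]
opening: 0.0209
t 9.7 axis [0.5773 0.1286] r 0.0451 phi 209.81933419352106 F [ 1.8  6.6 -0.3] start dist 0.085
needle None
214 [-0.26, 0.17, -0.09]
218 [-0.52, 0.35, -0.09]
222 [-0.76, 0.55, -0.09]
226 [-0.99, 0.77, -0.09]
230 [-1.2, 1.01, -0.09]
234 [-1.39, 1.25, -0.1]
238 [-1.57, 1.51, -0.1]
242 [-1.73, 1.78, -0.1]
```

```bash
python3 -m jog '[[-0.26,0.17,0,0,0,0,255],[-0.52,0.35,0,0,0,0,255],[-0.76,0.55,0,0,0,0,255],[-0.99,0.77,0,0,0,0,255],[-1.2,1.01,0,0,0,0,255],[-1.39,1.25,0,0,0,0,255],[-1.57,1.51,0,0,0,0,255],[-1.57,1.51,0,0,0,0,255]]'; python3 s.py 5
python3 - <<'E'
from h import *
d=np.array([.555,-.0514])+.052*U
for n in('scene','side','wrist'): print(n,needle(n,d,f='k_%s.png'%n))
cv2.imwrite('pics/k.png',np.hstack([cv2.imread('pics/k_%s.png'%n)[::2,::2] for n in('scene','side','wrist')]))
E
```

```text
t: 10.42
tool_pos: [0.5491, 0.0935, 0.0921]
tool_rot: [-2.347, -2.082, -0.0]
contact_force: [0.3, 3.8, 1.5]
opening: 0.0211
t 10.4167 axis [0.5773 0.1286] r 0.045 phi 238.14629293937622 F [0.3 3.8 1.5] start dist 0.09
needle (4.62, (155, 162), 700)
243 [-0.19, 0.34, -0.09]
248 [-0.35, 0.7, -0.09]
253 [-0.48, 1.07, -0.09]
258 [-0.58, 1.45, -0.1]
263 [-0.64, 1.84, -0.1]
268 [-0.67, 2.23, -0.1]
273 [-0.67, 2.62, -0.1]
278 [-0.63, 3.01, -0.1]
scene (4.62, (155, 162), 720)
side None
wrist (5.59, (185, 190), 16959)
```

View pics/k.png

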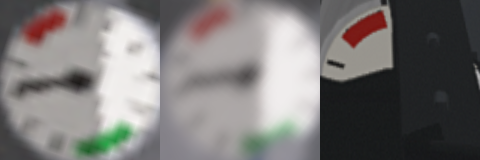

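The scene view shows the needle at about 4.62, pointing left and clear of red. That is the predicted peak value (2.63 + 2.0), reached with the knob at 238°. Continuing round.

```bash
python3 -m jog '[[-0.19,0.34,0,0,0,0,255],[-0.35,0.7,0,0,0,0,255],[-0.48,1.07,0,0,0,0,255],[-0.58,1.45,0,0,0,0,255],[-0.64,1.84,0,0,0,0,255],[-0.67,2.23,0,0,0,0,255],[-0.67,2.62,0,0,0,0,255],[-0.63,3.01,0,0,0,0,255]]'; python3 s.py 7
```

```text
t: 11.28
tool_pos: [0.5773, 0.0835, 0.092]
tool_rot: [-2.346, -2.081, 0.004]
contact_force: [-4.8, 2.9, 5.2]
opening: 0.021
t 11.2833 axis [0.5773 0.1286] r 0.0451 phi 276.88039320965436 F [-4.8  2.9  5.2] start dist 0.088
needle (2.66, (157, 162), 715)
284 [0.11, 0.54, -0.1]
291 [0.27, 1.06, -0.1]
298 [0.5, 1.56, -0.11]
305 [0.79, 2.03, -0.11]
312 [1.13, 2.46, -0.11]
319 [1.52, 2.85, -0.11]
326 [1.95, 3.18, -0.11]
333 [2.43, 3.46, -0.11]
```

```bash
python3 -m jog '[[0.11,0.54,0,0,0,0,255],[0.27,1.06,0,0,0,0,255],[0.5,1.56,0,0,0,0,255],[0.79,2.03,0,0,0,0,255],[1.13,2.46,0,0,0,0,255],[1.52,2.85,0,0,0,0,255],[1.95,3.18,0,0,0,0,255],[2.43,3.46,0,0,0,0,255]]'; python3 s.py 7
```

```text
t: 12.0
tool_pos: [0.6144, 0.1026, 0.0921]
tool_rot: [-2.346, -2.082, 0.008]
contact_force: [-6.2, -1.7, 6.5]
opening: 0.0209
t 12.0 axis [0.5774 0.1285] r 0.0452 phi 331.82424684128654 F [-6.2 -1.7  6.5] start dist 0.068
needle (2.63, (156, 162), 736)
339 [0.51, 0.21, -0.1]
346 [1.03, 0.38, -0.1]
353 [1.57, 0.48, -0.1]
0 [2.12, 0.51, -0.1]
7 [2.67, 0.48, -0.1]
14 [3.21, 0.38, -0.1]
21 [3.73, 0.22, -0.1]
28 [4.23, -0.01, -0.1]
```

```bash
python3 -m jog '[[0.51,0.21,0,0,0,0,255],[1.03,0.38,0,0,0,0,255],[1.57,0.48,0,0,0,0,255],[2.12,0.51,0,0,0,0,255],[2.67,0.48,0,0,0,0,255],[3.21,0.38,0,0,0,0,255],[3.73,0.22,0,0,0,0,255],[4.23,-0.01,0,0,0,0,255]]'; python3 s.py 7
```

```text
t: 12.72
tool_pos: [0.62, 0.1434, 0.0921]
tool_rot: [-2.349, -2.084, 0.011]
contact_force: [-1.2, -6.5, 3.6]
opening: 0.021
t 12.7167 axis [0.5774 0.1285] r 0.0451 phi 26.034208386472883 F [-1.2 -6.5  3.6] start dist 0.034
needle (2.65, (161, 165), 619)
33 [0.47, -0.28, -0.09]
40 [0.91, -0.61, -0.09]
47 [1.31, -0.99, -0.09]
54 [1.66, -1.41, -0.09]
61 [1.96, -1.88, -0.09]
68 [2.19, -2.37, -0.09]
75 [2.37, -2.89, -0.08]
82 [2.48, -3.43, -0.08]
```

```bash
python3 -m jog '[[0.47,-0.28,0,0,0,0,255],[0.91,-0.61,0,0,0,0,255],[1.31,-0.99,0,0,0,0,255],[1.66,-1.41,0,0,0,0,255],[1.96,-1.88,0,0,0,0,255],[2.19,-2.37,0,0,0,0,255],[2.37,-2.89,0,0,0,0,255],[2.37,-2.89,0,0,0,0,255]]'; python3 s.py 7
```

```text
t: 13.43
tool_pos: [0.5936, 0.1707, 0.0921]
tool_rot: [-2.348, -2.085, 0.011]
contact_force: [-1.1, -3.1, 1.1]
opening: 0.0209
t 13.4333 axis [0.5774 0.1286] r 0.0451 phi 75.85525097937341 F [-1.1 -3.1  1.1] start dist 0.004
needle (2.63, (157, 163), 693)
83 [0.09, -0.54, -0.08]
90 [0.12, -1.09, -0.08]
97 [0.09, -1.64, -0.08]
104 [-0.01, -2.18, -0.07]
111 [-0.17, -2.71, -0.07]
118 [-0.4, -3.21, -0.07]
125 [-0.68, -3.68, -0.06]
132 [-1.02, -4.11, -0.06]
```

The full turn is done, with the crank 4 mm past its start point. Carrying on to the high spot at about 238°.

```bash
python3 -m jog '[[0.09,-0.54,0,0,0,0,255],[0.12,-1.09,0,0,0,0,255],[0.09,-1.64,0,0,0,0,255],[-0.01,-2.18,0,0,0,0,255],[-0.17,-2.71,0,0,0,0,255],[-0.4,-3.21,0,0,0,0,255],[-0.68,-3.68,0,0,0,0,255],[-1.02,-4.11,0,0,0,0,255]]'; python3 s.py 7
```

```text
t: 14.15
tool_pos: [0.5523, 0.166, 0.0922]
tool_rot: [-2.349, -2.085, 0.006]
contact_force: [6.3, 0.8, -3.1]
opening: 0.0211
t 14.15 axis [0.5774 0.1286] r 0.045 phi 130.63681834766473 F [ 6.3  0.8 -3.1] start dist 0.045
needle (2.65, (156, 161), 742)
138 [-0.39, -0.39, -0.08]
145 [-0.81, -0.74, -0.08]
152 [-1.28, -1.03, -0.08]
159 [-1.78, -1.26, -0.08]
166 [-2.3, -1.43, -0.07]
173 [-2.84, -1.53, -0.07]
180 [-3.39, -1.57, -0.07]
187 [-3.94, -1.54, -0.07]
```

```bash
python3 -m jog '[[-0.39,-0.39,0,0,0,0,255],[-0.81,-0.74,0,0,0,0,255],[-1.28,-1.03,0,0,0,0,255],[-1.78,-1.26,0,0,0,0,255],[-2.3,-1.43,0,0,0,0,255],[-2.84,-1.53,0,0,0,0,255],[-3.39,-1.57,0,0,0,0,255],[-3.94,-1.54,0,0,0,0,255]]'; python3 s.py 6.5
```

```text
t: 14.87
tool_pos: [0.5322, 0.129, 0.0922]
tool_rot: [-2.348, -2.084, 0.003]
contact_force: [7.0, 5.0, -5.1]
opening: 0.0211
t 14.8667 axis [0.5774 0.1286] r 0.0451 phi 186.25148594263064 F [ 7.   5.  -5.1] start dist 0.076
needle (2.62, (157, 163), 35)
193 [-0.5, 0.1, -0.08]
199 [-0.99, 0.24, -0.08]
206 [-1.46, 0.43, -0.08]
212 [-1.91, 0.68, -0.08]
219 [-2.33, 0.98, -0.08]
225 [-2.7, 1.32, -0.09]
232 [-3.04, 1.7, -0.09]
238 [-3.34, 2.12, -0.09]
```

```bash
python3 -m jog '[[-0.5,0.1,0,0,0,0,255],[-0.99,0.24,0,0,0,0,255],[-1.46,0.43,0,0,0,0,255],[-1.91,0.68,0,0,0,0,255],[-2.33,0.98,0,0,0,0,255],[-2.7,1.32,0,0,0,0,255],[-2.7,1.32,0,0,0,0,255]]'; python3 s.py 3 2
python3 -m jog '[[-0.15,0.2,0,0,0,0,255],[-0.3,0.4,0,0,0,0,255],[-0.3,0.4,0,0,0,0,255]]'; python3 s.py 3 2
python3 -m jog '[[-0.12,0.2,0,0,0,0,255],[-0.24,0.4,0,0,0,0,255],[-0.24,0.4,0,0,0,0,255]]'; python3 s.py 3 2
python3 -m jog '[[-0.12,0.2,0,0,0,0,255],[-0.22,0.4,0,0,0,0,255],[-0.22,0.4,0,0,0,0,255]]'; python3 s.py 3 4
```

```text
t: 15.5
tool_pos: [0.5424, 0.1001, 0.0921]
tool_rot: [-2.349, -2.083, 0.002]
contact_force: [3.0, 2.5, 0.4]
opening: 0.0209
t 15.5 axis [0.5774 0.1286] r 0.0451 phi 225.93698922827983 F [3.  2.5 0.4] start dist 0.088
needle (4.02, (154, 161), 747)
229 [-0.15, 0.18, -0.09]
232 [-0.3, 0.36, -0.09]
t: 15.8
tool_pos: [0.5454, 0.0969, 0.0921]
tool_rot: [-2.348, -2.082, 0.004]
contact_force: [-2.2, 2.2, 2.3]
opening: 0.0212
t 15.8 axis [0.5774 0.1286] r 0.045 phi 231.53236285491246 F [-2.2  2.2  2.3] start dist 0.089
needle (4.37, (155, 162), 761)
235 [-0.14, 0.19, -0.09]
238 [-0.27, 0.38, -0.09]
t: 16.1
tool_pos: [0.5488, 0.0939, 0.0921]
tool_rot: [-2.348, -2.083, 0.006]
contact_force: [-2.7, 0.7, 3.4]
opening: 0.0213
t 16.1 axis [0.5774 0.1286] r 0.0449 phi 237.32423796223804 F [-2.7  0.7  3.4] start dist 0.089
needle (4.61, (155, 162), 702)
240 [-0.13, 0.2, -0.09]
243 [-0.24, 0.41, -0.09]
t: 16.4
tool_pos: [0.5526, 0.091, 0.0921]
tool_rot: [-2.348, -2.083, 0.006]
contact_force: [-2.5, 1.3, 2.7]
opening: 0.0212
t 16.4 axis [0.5774 0.1286] r 0.045 phi 243.38356578777865 F [-2.5  1.3  2.7] start dist 0.09
needle (4.58, (154, 162), 740)
246 [-0.1, 0.21, -0.09]
249 [-0.19, 0.43, -0.09]
252 [-0.27, 0.65, -0.09]
255 [-0.33, 0.88, -0.09]
```

The needle brackets the peak: 4.37 at 231.5°, 4.61 at 237.3° and 4.58 at 243.4°, so the top is near 240°. I'll back up about 3°, settle, and let go.

```bash
python3 -m jog '[[0.08,-0.14,0,0,0,0,255],[0.16,-0.29,0,0,0,0,255],[0.16,-0.29,0,0,0,0,255],[0.16,-0.29,0,0,0,0,255]]'; python3 s.py 3 1
python3 -m jog '[[0,0,0,0,0,0,255],[0,0,0,0,0,0,255],[0,0,0,0,0,0,0],[0,0,0,0,0,0,0],[0,0,0,0,0,0,0],[0,0,0,0,0,0,0],[0,0,0,0,0,0,0],[0,0,0,0,0,0,0]]'; python3 s.py 3 1
python3 -m jog '[[0,0,0,0,0,0,0],[0,0,-1.5,0,0,0,0],[0,0,-4,0,0,0,0],[0,0,-7,0,0,0,0],[0,0,-10,0,0,0,0],[0,0,-14,0,0,0,0],[0,0,-14,0,0,0,0],[0,0,-14,0,0,0,0]]'
python3 - <<'E'
from h import *
d=np.array([.555,-.0514])+.052*U
print(needle('scene',d),get_obs()['contact_force'])
shot('wrist','z.png')
E
```

```text
t: 16.78
tool_pos: [0.5507, 0.0923, 0.0922]
tool_rot: [-2.35, -2.084, 0.004]
contact_force: [4.1, -2.9, -1.2]
opening: 0.0212
t 16.7833 axis [0.5774 0.1286] r 0.045 phi 240.51657654642733 F [ 4.1 -2.9 -1.2] start dist 0.09
needle (4.62, (155, 162), 729)
244 [-0.11, 0.21, -0.08]
t: 17.5
tool_pos: [0.5505, 0.0924, 0.092]
tool_rot: [-2.35, -2.084, 0.005]
contact_force: [-0.4, 0.5, -0.3]
opening: 0.0853
t 17.5 axis [0.5774 0.1286] r 0.0451 phi 240.1716143279051 F [-0.4  0.5 -0.3] start dist 0.09
needle (4.6, (155, 161), 694)
243 [-0.11, 0.21, -0.1]
t: 18.22
tool_pos: [0.5528, 0.0927, 0.2361]
tool_rot: [2.348, 2.082, 0.004]
contact_force: [-0.9, 0.0, 0.0]
opening: 0.0853
(4.6, (156, 164), 360) [0.04747454 0.12525969 0.39385661]
```

View pics/z.png

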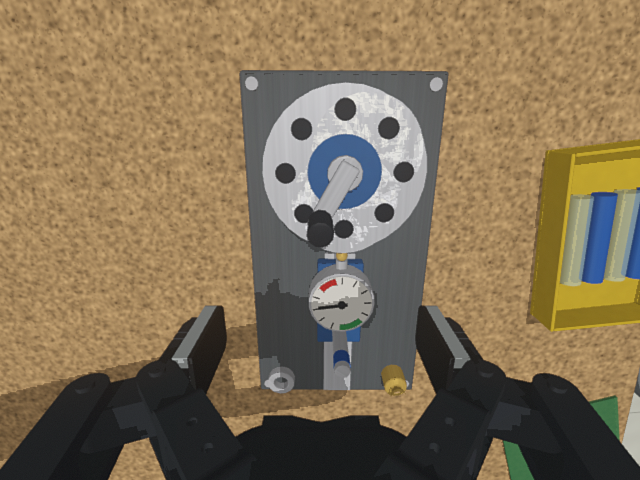

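The final view shows the crank let go at about (320,230), the plunger tip on the swelling at (343,256), and the needle at about 4.6. The ring at (280,380) and weight at (395,380) are in place. Handing in.

```bash
python3 -c "
from station import *
print(finish_job())"
```

```text
the job is handed in; nothing more can be done
None
```

I did the whole job and handed it in at about 18 s; the station gave no verdict.

- **Indicator:** I slid it up by its post until the needle read 2.63, in the green band, then let go. It stayed there.
- **Full turn:** I carried the crank round one full turn. The needle never read below 2.6 or above 4.62, so it stayed clear of red (5.4). Two readings failed while the arm or its shadow covered the dial: one during the last push of the slide, which the wrist camera covered, and one at about 210° in the turn, with no substitute.
- **High spot:** I went on and stopped with the knob at about 240°, where readings on both sides put the peak. The rim outline seen by the wrist camera before the turn had put it there too.
- **Last check:** after letting go and lifting clear, the needle read 4.60 against a peak of 4.62. The rotor was still, the gripper was open and clear, and the contact force was about 0. The weight and ring were in place. I did not check the other bystanders at the end, but the arm never went near them.

The spindle axis came out 2 to 3 mm apart between the picture measurement and the fitted circle of the tool. The gripper's hold on the knob probably explains it, and it did not affect the result.

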